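# Snap the spice jar into the free clip of the spice rack

## Task

One spice jar has been left standing out on the worktop. Put it away: bring it upright, low over the rack's base board, in front of the free clip and push it sideways into the clip until it snaps fully home, then let go; the other two jars stay in their clips.

Things in the scene. Friction and masses are not known exactly. Their poses are not given: they have to be found in the camera images.
- jar_mid (a point): the spice jar left out on the worktop: round glass jar with a dark cap, 41 mm in diameter, 105 mm tall, about 0.11 kg; the cap (top 21 mm) is as wide as the glass. The point is on its axis, half-way up, 52.5 mm above its underside; z up along the jar. A salt shaker with a pale top (44 mm wide, 90 mm tall) also stands out; it is not the jar.
- clip_free_seat (a point): the free clip of the rack: where the jar's centre lies when home on the base board. x: level, into the clip (push direction), y: left along the row, z: up. Two sprung jaws, 42 to 54 mm above the board, flared to 36 mm either side, spread as the jar is pushed in (5 to 10 N) and close behind its widest part. The jar clears them with its centre 55 mm or more in front. A stop lies behind the jar.
- jar_l_mid (a point): a spice jar of the same size already in a clip, to be left there; its centre, half-way up, z up. The wooden rack is fixed, 320 mm wide: three grey clips, 100 mm apart along y. Its base board, 8 mm thick, reaches 80 mm in front of the clips' home points and 45 mm behind; a jar on it has its centre 60.5 mm above the worktop.
- jar_r_mid (a point): the other spice jar of the same size already in a clip, to be left there; its centre, half-way up, z up. Jar tops in the rack stand 113 mm above the worktop, the clips' backs 65 mm; the rack's back rail, 31 to 45 mm behind the home points, is 62 mm high above the worktop.
Mind the look-alikes: they are no part of the job. What is shaped like the part that bears jar_mid but blue or yellow is not meant.

How it is judged:
By the outcome, as a careful person would: the job done as asked, in the order asked, and still so for the second after the job is handed in, with the robot touching nothing.
It also fails if it takes over 43 s, if anything falls off the work surface, if the arm or the gripper's body presses on something with over 40 N, if the wrist force passes 120 N, or if a joint passes its speed limit or range.

## Robot

A 6-joint arm with a two-finger parallel gripper is mounted at the origin on a cart in front of the work surface, level with it; the furniture and walls round the work are solid. World frame = base frame: x ahead of the robot, y to its left, z up, the work surface at z = 0. Lengths are in m, angles in rad, forces in N, time in s.
With the tool pointing down it reaches from about 0.35 to 0.775 m from the base axis. Payload 7.3 kg.
Tool frame: the origin (TCP) lies on the centre line of the jaws, within the pads' length; the fingertips stand 17 mm ahead of it and the grasp point (between the pads) lies 2 mm behind it (robot.tcp_to_tips is the distance from the TCP to the fingertips, in m); z points along the fingers, y is the line along which they close (so a half turn about z gives the same grasp; the last joint's range is limited). The gripper opens to 92 mm and grips with 3 to 60 N. Pads are 19 mm wide; open, the fingers measure 130 mm over their backs; the gripper's body (75 mm by 190 mm) begins 47 mm behind the grasp point.
Start: joints at [-0.146, 0.342, 1.524, -0, 1.275, -0.146], TCP at [0.525, 0, 0.244] pointing down, gripper open.
Joint ranges: [-2.53, 2.53], [-0.77, 2.02], [0.04, 2.7], [-1, 4.14], [0.28, 2.66], [-3.11, 3.11]. Speed limits (rad/s): [2.57, 2.57, 3.14, 3.14, 3.14, 3.14].

## Interface

Orientations are given as [roll, pitch, yaw] about the fixed x, y, z axes, in that order (R = Rz(yaw) Ry(pitch) Rx(roll)).
In Python, from cell import robot gives the robot as it stands. The module is installed in compiled form; this text tells all that it offers.
- The arm moves only by the tool carry_out, never from a script. Its argument "commands" is a list of rows, each a list of 3 entries, a list of its own where there are three numbers: the shift along the tool's x, y, z in m, then the turn about the tool's z in rad, then the opening, from 0 (shut) to 1 (fully open). In form: [[[dx, dy, dz], yaw, claw], ...]. A call has 1 to 20 rows; each row shifts and turns the commanded pose from where the row before left it, along the tool's axes as they then stand; what a row does not reach is not made up. A row lasts 1/8 s, in which the tool goes at most 62.5 mm and 10.7 degrees, less where a joint would pass 70% of its speed; a pose out of reach is approached as far as the arm can. A call is refused whole if a number of a shift passes 0.0625 or a number of a turn 0.188, either way. A call with a gripper value outside its range is refused whole. The fingers move at their own pace and stop on an object; "newtons" is the grip in N (left out, the last holds). Time passes only in rows, so rows that do not move let the fingers close. It gives the time, the measured TCP pose, the force, the opening and the grip force at its end, in the units of the state.
- robot.observe(): the state, without advancing time (a new reading comes with each control period).
- robot.read_camera(name): name is "scene" or "side" or "wrist"; returns a dict with "pixels" (420x560x3 uint8, red, green, blue), "fx", "fy", "cx", "cy" (pixels), "view" (4x4, takes a point from world to camera coordinates); the wrist camera has in their place "T_tool_cam" (4x4, takes a point from camera to tool coordinates, whose origin is the TCP and whose axes are the flange's). Camera axes: x right, y up, looking along -z (the intrinsics and any distortion apply to the point x, -y, -z); pixel columns grow to the right and rows downward; lengths in m; the calibration is good to about 2 mm. A picture is of the moment at which its call begins: read the wrist's pose just before it. There is no depth.
- robot.hand_in(): hands the job in; it is judged then, once.
Trained networks look in a picture, given as the dict that the camera call returned (one of the last four; its "shot" number tells which), for a name from the list of things; names that differ only in an ending like _2 or _b are one class to them, and where a whole thing is asked for, a point or a joint stands for the part that bears it (a point fixed in the world has none). Each returns a list of dicts, best first, with "p" (0 to 1); they miss things now and then, are a little off and sometimes report something else, mostly with a low value. They report only what shows in the picture. A call takes as long as a camera call. They do not tell look-alikes from the thing itself.
- robot.find_in(picture, name): "at" ([column, row] in pixels, amid what is visible of it).
- robot.tip_of(picture, name): "at" ([column, row] in pixels: a listed point, or the origin of a listed thing).
The state is a dict: "time": time; "qpos": joint angles; "qvel": joint speeds; "joint_efforts": joint torques, N m; "tool_pos": TCP position; "tool_rot": TCP orientation; "contact_force": force on the tool from outside, world axes, zero at the start; "torque": the same for the moment, N m; "opening": finger opening in m; "grip_force": force on a finger pad.
Only numpy, scipy, OpenCV 4.12 (cv2) and the standard library are available. Lean on these libraries where they do the work, as an engineer would, in place of code of your own. Each camera call takes 0.05 s, during which the arm holds its last target. There are 200 camera calls.

## Working session

There is one attempt and no reset: what is moved stays moved. The work goes in short steps, Python scripts to look and compute and a tool call to move; the robot and the scene stay as the last step left them, time stands still between calls to the robot, and variables do not carry over. Pictures are saved under pics/ and viewed, at most 10 in all, crops included, and the job is handed in when it is done.

Besides the shell and the picture viewer there is one more tool, called after "Call:" as name(argument=value, ...), one argument or row to a line, values as JSON. carry_out: Moves the arm, as the interface text tells. Its arguments: {"type":"object","properties":{"commands":{"type":"array"},"newtons":{"type":"number"}},"required":["commands"]}

```bash
mkdir -p pics; cat > h.py <<'E'
import numpy as np, cv2
from cell import robot
def save(p,n): cv2.imwrite('pics/'+n+'.png',cv2.cvtColor(p['pixels'],cv2.COLOR_RGB2BGR))
def ray(p,uv,view=None):
    V=np.array(p['view'] if view is None else view); C=np.linalg.inv(V)
    d=np.array([(uv[0]-p['cx'])/p['fx'],-(uv[1]-p['cy'])/p['fy'],-1.])
    d=C[:3,:3]@d; return C[:3,3],d/np.linalg.norm(d)
def at_z(p,uv,z):
    o,d=ray(p,uv); return o+d*(z-o[2])/d[2]
def proj(p,X):
    c=(np.array(p['view'])@np.r_[X,1])[:3]; return np.array([p['cx']+p['fx']*c[0]/-c[2],p['cy']-p['fy']*c[1]/-c[2]])
def tri(rs):
    A=np.zeros((3,3));b=np.zeros(3)
    for o,d in rs: M=np.eye(3)-np.outer(d,d);A+=M;b+=M@o
    return np.linalg.solve(A,b)
E
python3 - <<'E'
from h import *
P={n:robot.read_camera(n) for n in('scene','side')}
print({k:v for k,v in P['scene'].items() if k!='pixels'})
for n,p in P.items():
    save(p,n+'0')
    for t in('jar_mid','clip_free_seat','jar_l_mid','jar_r_mid'):
        print(n,t,[(np.round(r['at'],1).tolist(),round(r['p'],2)) for r in robot.tip_of(p,t)[:5]])
s=robot.observe();print(s['time'],s['tool_pos'],s['tool_rot'],s['opening'])
import cv2
cv2.imwrite('pics/both.png',cv2.resize(np.vstack([cv2.imread('pics/scene0.png'),cv2.imread('pics/side0.png')]),None,fx=.7,fy=.7))
E
```

```text
{'fx': 434.8307349216258, 'fy': 434.8307349216258, 'cx': 281.6614580568134, 'cy': 211.53105452251032, 'view': array([[-0.90971302, -0.41505103, -0.01244431,  0.52710403],
       [ 0.29704185, -0.67141586,  0.67894541, -0.17512534],
       [-0.2901523 ,  0.613949  ,  0.73408328, -0.76673023],
       [ 0.        ,  0.        ,  0.        ,  1.        ]]), 'shot': 1}
scene jar_mid [([292.2, 166.0], 0.91), ([374.2, 180.8], 0.89), ([335.2, 173.6], 0.78), ([339.4, 201.2], 0.64)]
scene clip_free_seat [([243.1, 230.2], 0.72)]
scene jar_l_mid [([271.0, 196.2], 0.91)]
scene jar_r_mid [([214.9, 267.8], 0.68)]
side jar_mid [([357.5, 190.8], 0.87), ([321.4, 198.0], 0.85), ([287.8, 180.0], 0.79), ([321.8, 187.2], 0.77)]
side clip_free_seat [([233.9, 211.2], 0.58)]
side jar_l_mid [([258.0, 194.2], 0.6)]
side jar_r_mid [([203.0, 229.3], 0.6)]
0.5 [5.24969978e-01 1.21997009e-05 2.43708745e-01] [-3.14157754e+00  2.88189271e-05  1.57085099e+00] 0.0920381939055758
```

View pics/scene0.png

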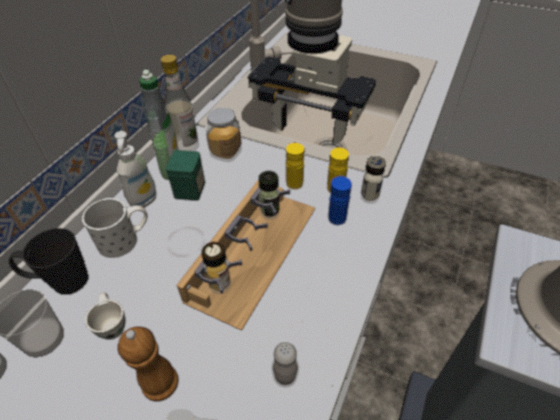

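View pics/side0.png

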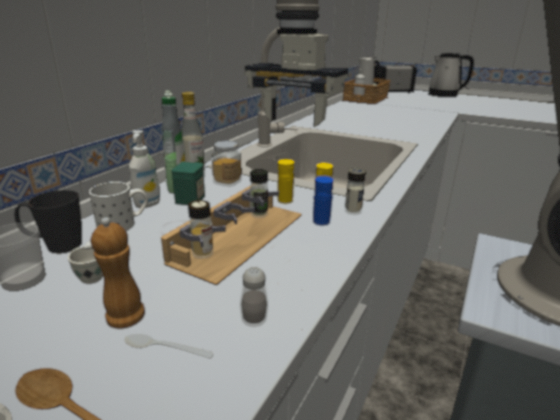

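Scene candidates are yellow jars at (292,166) and (335,174), a blue one at (339,201), and a glass jar with a dark cap at (374,181). The shaker with the pale top is at (285,362). Only (374,181), which is (357,191) in the side view, fits the description. The rack's free clip is the middle one, at about (243,230). I'll confirm the jar in a crop and triangulate.

```bash
python3 - <<'E'
from h import *
P={n:robot.read_camera(n) for n in('scene','side')}
a={'jar':([374.2,180.8],[357.5,190.8],.0525),'seat':([243.1,230.2],[233.9,211.2],.0605),'l':([271,196.2],[258,194.2],.0605),'r':([214.9,267.8],[203,229.3],.0605),
'blue':([339.4,201.2],[321.6,200],.0525),'y1':([335.2,173.6],[321.8,187.2],.0525),'y2':([292.2,166],[287.8,180],.0525)}
for k,(u,v,z) in a.items():
    print(k,tri([ray(P['scene'],u),ray(P['side'],v)]).round(4),at_z(P['scene'],u,z).round(4),at_z(P['side'],v,z).round(4))
p=P['scene']['pixels']; s=P['side']['pixels']
c=np.hstack([cv2.resize(x[...,::-1],(400,400),interpolation=cv2.INTER_CUBIC) for x in(p[130:230,310:410],s[140:240,290:390])])
cv2.imwrite('pics/crop1.png',c)
E
```

```text
jar [ 0.4151 -0.1188  0.0551] [ 0.4176 -0.1202  0.0525] [ 0.4152 -0.1271  0.0525]
seat [0.6041 0.114  0.0547] [0.604  0.1203 0.0605] [0.5947 0.1216 0.0605]
l [0.5973 0.0171 0.0588] [0.5947 0.017  0.0605] [0.597  0.0223 0.0605]
r [0.607  0.2134 0.0581] [0.6087 0.2172 0.0605] [0.6011 0.2146 0.0605]
blue [ 0.4646 -0.0298  0.0558] [ 0.4649 -0.0333  0.0525] [ 0.4677 -0.0363  0.0525]
y1 [ 0.5009 -0.1134  0.0485] [ 0.5009 -0.1083  0.0525] [ 0.4964 -0.1056  0.0525]
y2 [ 0.5891 -0.0942  0.0558] [ 0.5959 -0.0936  0.0525] [ 0.588  -0.1066  0.0525]
```

View pics/crop1.png

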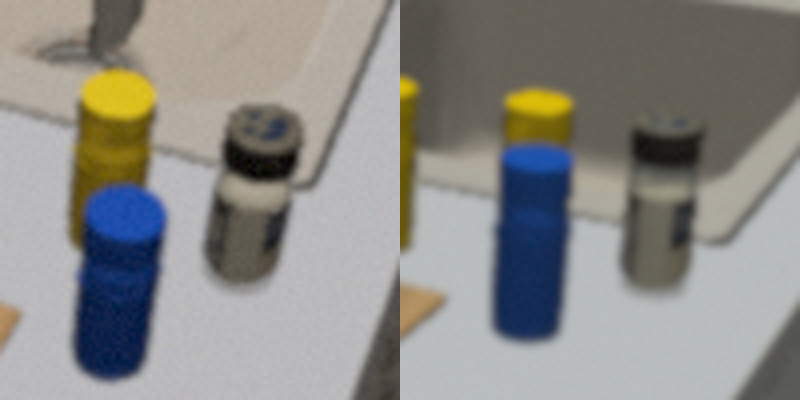

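The crop confirms it: the glass jar with the dark cap is the right-hand one in each half, and the other two are solid yellow and blue. Next is a wrist view to refine the poses.

```bash
python3 - <<'E'
from h import *
s=robot.observe();w=robot.read_camera('wrist');save(w,'w0')
print(np.round(w['T_tool_cam'],3).tolist(),w['fx'],w['cx'],w['cy'])
for t in('jar_mid','clip_free_seat','jar_l_mid','jar_r_mid'):
    print(t,[(np.round(r['at'],1).tolist(),round(r['p'],2)) for r in robot.tip_of(w,t)[:5]])
p=robot.read_camera('scene')
for uv in([187,195],[187,240],[225,150],[137,200],[170,175]): print(uv,at_z(p,uv,0).round(3))
E
```

```text
[[-0.0, 0.954, 0.299, 0.081], [1.0, -0.0, 0.002, 0.0], [0.002, 0.299, -0.954, -0.141], [0.0, 0.0, 0.0, 1.0]] 373.31167439553434 278.8459122515689 214.73548423666466
jar_mid [([212.2, 221.8], 0.97), ([177.0, 308.8], 0.91), ([251.6, 302.4], 0.68), ([342.3, 286.8], 0.59)]
clip_free_seat []
jar_l_mid [([364.7, 176.3], 0.56)]
jar_r_mid []
[187, 195] [0.796 0.036 0.   ]
[187, 240] [0.725 0.146 0.   ]
[225, 150] [ 0.797 -0.136  0.   ]
[137, 200] [0.89  0.095 0.   ]
[170, 175] [ 0.87  -0.004  0.   ]
```

View pics/w0.png

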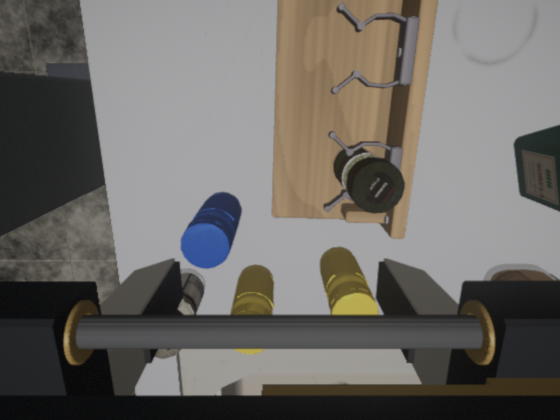

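The wrist view shows the blue jar at (212,230), yellow ones at (252,300) and (345,285), and the glass jar partly hidden at (177,309). Jars already in clips: one at (370,180). The free clip is at (375,80). I'll move over the rack for a clean look first.

Call:
carry_out(
  commands=[
    [[0.03,0.015,0],0,1],
    [[0.04,0.015,0],0,1],
    [[0.03,0.01,0],0,1],
    [[0,0,0],0,1],
    [[0,0,0],0,1],
  ],
)

```text
time: 1.52
tool_pos: [0.5648, 0.0996, 0.2436]
tool_rot: [-3.141, 0.0, 1.571]
contact_force: [0.2, -0.6, -0.6]
opening: 0.0917
grip_force: 0.0
```

```bash
cat >> h.py <<'E'
def wrist():
    from scipy.spatial.transform import Rotation as R
    s=robot.observe();w=robot.read_camera('wrist')
    T=np.eye(4);T[:3,:3]=R.from_euler('xyz',s['tool_rot']).as_matrix();T[:3,3]=s['tool_pos']
    w['view']=np.linalg.inv(T@np.array(w['T_tool_cam'])); return s,w
E
python3 - <<'E'
from h import *
s,w=wrist();save(w,'w1');print(s['time'],s['tool_pos'],s['tool_rot'])
for t in('jar_mid','clip_free_seat','jar_l_mid','jar_r_mid'):
    print(t,[(np.round(r['at'],1).tolist(),round(r['p'],2),at_z(w,r['at'],.0525 if t=='jar_mid' else .0605).round(4)) for r in robot.tip_of(w,t)[:4]])
E
```

```text
1.525 [0.56476408 0.0995789  0.24358935] [-3.14117535e+00  4.78468012e-04  1.57105396e+00]
jar_mid [([300.1, 370.8], 0.75, array([ 0.5874, -0.0992,  0.0525])), ([218.5, 383.8], 0.73, array([ 0.499 , -0.1164,  0.0525])), ([182.9, 316.4], 0.65, array([ 0.4667, -0.0325,  0.0525])), ([148.9, 386.3], 0.63, array([ 0.4229, -0.1199,  0.0525]))]
clip_free_seat []
jar_l_mid [([314.8, 277.5], 0.94, array([0.5991, 0.0157, 0.0605]))]
jar_r_mid [([147.2, 389.2], 0.4, array([ 0.4241, -0.1164,  0.0605]))]
```

View pics/w1.png

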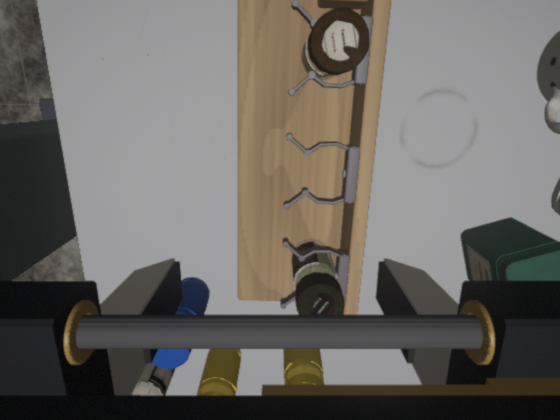

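The free clip is in the middle of the view: flare tips at (290,136) and (286,205), throat at (307,152) and (305,192), back block at about (351,175). The two seated jars' caps are at (338,42) and (320,297), and the board's front edge is at column 238.

```bash
python3 - <<'E'
from h import *
s,w=wrist()
for n,uv,z in(('capr',[338,42],.113),('capl',[320,297],.113),('tipA',[290,136],.056),('tipB',[286,205],.056),('thrA',[307,152],.056),('thrB',[305,192],.056),('backA',[352,148],.06),('backB',[349,203],.06),('edge0',[239,20],.008),('edge1',[238,280],.008),('otherT',[292,93],.056),('otherT2',[297,4],.056),('oT3',[285,241],.056),('oT4',[284,303],.056)):
    print(n,at_z(w,uv,z).round(4))
g=cv2.cvtColor(w['pixels'],cv2.COLOR_RGB2BGR)
cv2.imwrite('pics/w1c.png',cv2.resize(g[110:320,220:400],None,fx=2.8,fy=2.8,interpolation=cv2.INTER_CUBIC))
# board front edge by colour change per row
p=w['pixels'].astype(int); sat=p[...,0]-p[...,2]
pts=[]
for r in range(10,280,10):
    c=np.where(sat[r,210:270]>35)[0]
    if len(c): pts.append(at_z(w,[210+c[0],r],.008)[:2])
pts=np.array(pts);k=np.polyfit(pts[:,1],pts[:,0],1);print('edge fit x=',k,np.std(pts[:,0]-np.polyval(k,pts[:,1])),np.polyval(k,.115))
E
```

```text
capr [0.6045 0.2155 0.113 ]
capl [0.5986 0.0242 0.113 ]
tipA [0.5746 0.1485 0.056 ]
tipB [0.5714 0.0864 0.056 ]
thrA [0.5896 0.1347 0.056 ]
thrB [0.5886 0.0986 0.056 ]
backA [0.6281 0.1386 0.06  ]
backB [0.6282 0.0893 0.06  ]
edge0 [0.5288 0.2476 0.008 ]
edge1 [ 0.5189 -0.0146  0.008 ]
otherT [0.576  0.1839 0.056 ]
otherT2 [0.5793 0.2503 0.056 ]
oT3 [0.5706 0.051  0.056 ]
oT4 [ 0.5699 -0.0152  0.056 ]
edge fit x= [0.03228938 0.51951257] 0.000306882218385566 0.5232258525085336
```

View pics/w1c.png

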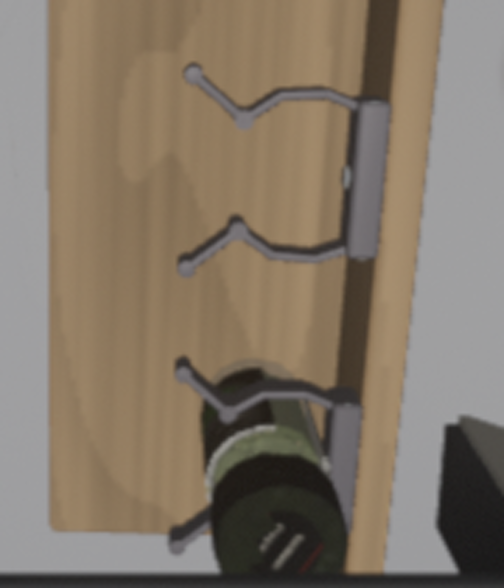

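Call:
carry_out(
  commands=[
    [[0,0,0],0.032,1],
    [[-0.046,-0.0235,0],0,1],
    [[-0.046,-0.0235,0],0,1],
    [[-0.046,-0.0235,0],0,1],
    [[-0.046,-0.0235,0],0,1],
    [[-0.046,-0.0235,0],0,1],
    [[-0.046,-0.0235,0],0,1],
    [[0,0,0],0,0.75],
    [[0,0,0],0,0.75],
  ],
)

```text
time: 2.95
tool_pos: [0.4154, -0.1711, 0.2439]
tool_rot: [3.141, -0.0, 1.537]
contact_force: [-0.3, -0.4, -0.4]
opening: 0.076
grip_force: 0.0
```

```bash
python3 - <<'E'
from h import *
s,w=wrist();save(w,'w2');print(s['time'],s['tool_pos'],s['tool_rot'],s['opening'])
for t in('jar_mid',):
    for f in (robot.tip_of,robot.find_in):
        print(t,[(np.round(r['at'],1).tolist(),round(r['p'],2),at_z(w,r['at'],.0525).round(4)) for r in f(w,t)[:4]])
E
```

```text
2.95 [ 0.41543442 -0.17112254  0.24385897] [ 3.14103042e+00 -2.75045755e-04  1.53733547e+00] 0.07598003584684052
jar_mid [([481.8, 98.2], 0.87, array([ 0.5904, -0.0963,  0.0525])), ([371.0, 126.4], 0.72, array([ 0.4973, -0.1166,  0.0525])), ([331.2, 20.3], 0.59, array([ 0.4621, -0.0324,  0.0525]))]
jar_mid [([281.4, 140.5], 0.81, array([ 0.4192, -0.1261,  0.0525])), ([378.3, 128.4], 0.77, array([ 0.5037, -0.1185,  0.0525])), ([492.8, 97.7], 0.72, array([ 0.5997, -0.0963,  0.0525])), ([334.4, 22.2], 0.67, array([ 0.4647, -0.0338,  0.0525]))]
```

View pics/w2.png

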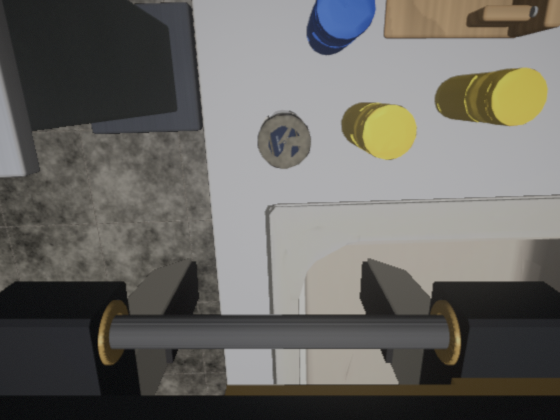

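The cap of the target jar is at about (284,140), nearly under the camera, with yellow neighbours at (388,131) and (515,97) and the blue one at (345,12).

```bash
python3 - <<'E'
from h import *
s,w=wrist()
for uv in([284.5,140],[257,140],[311,140],[284,113],[284,167]): print(at_z(w,uv,.105).round(4))
print(proj(w,[.4165,-.1195,0.105]), [at_z(w,u,.105).round(3) for u in ([388,131],[345,12])])
j=at_z(w,[284.5,140],.105)-s['tool_pos']; a=-.0335
print('tool x,y shift', j[0]*-np.sin(a)+j[1]*np.cos(a), j[0]*np.cos(a)+j[1]*np.sin(a))
E
```

```text
[ 0.4215 -0.1193  0.105 ]
[ 0.4012 -0.1187  0.105 ]
[ 0.4411 -0.1199  0.105 ]
[ 0.4216 -0.1     0.105 ]
[ 0.4206 -0.1394  0.105 ]
[277.75428443 140.49863298] [array([ 0.498, -0.115,  0.105]), array([ 0.464, -0.036,  0.105])]
tool x,y shift 0.05115827110958404 0.004014896116065624
```

Call:
carry_out(
  commands=[
    [[0.026,0.002,0],0,0.62],
    [[0.0255,0.002,0],0,0.62],
    [[0,0,0.04],0,0.62],
    [[0,0,0.04],0,0.62],
    [[0,0,0.04],0,0.62],
    [[0,0,0.03],0,0.62],
    [[0,0,0.011],0,0.62],
    [[0,0,0],0,0.62],
  ],
)

```text
time: 4.15
tool_pos: [0.4211, -0.1196, 0.0827]
tool_rot: [-3.141, -0.0, 1.54]
contact_force: [0.8, -0.1, 1.1]
opening: 0.0568
grip_force: 0.0
```

Call:
carry_out(
  commands=[
    [[0,0,0],0,0.3],
    [[0,0,0],0,0.3],
    [[0,0,0],0,0.3],
    [[0,0,0],0,0.3],
    [[0,0,0],0,0.3],
    [[0,0,0],0,0.3],
  ],
  newtons=40,
)

```text
time: 4.9
tool_pos: [0.4215, -0.1203, 0.0836]
tool_rot: [3.14, 0.001, 1.539]
contact_force: [-0.5, 1.2, 7.0]
opening: 0.0401
grip_force: 40.0
```

Call:
carry_out(
  commands=[
    [[0,0,-0.02],0,0.3],
    [[0,0,-0.04],0,0.3],
    [[0,0,-0.04],0,0.3],
    [[0,0,-0.03],0,0.3],
    [[0,0,0],0,0.3],
    [[0.03,0.014,0],0,0.3],
    [[0.045,0.021,0],0,0.3],
    [[0.045,0.021,0],0,0.3],
    [[0.045,0.021,0],0,0.3],
    [[0.045,0.021,0],0,0.3],
    [[0.031,0.014,0],0,0.3],
    [[0,0,0],0,0.3],
    [[0,0,0],0,0.3],
  ],
)

```text
time: 6.52
tool_pos: [0.5397, 0.1168, 0.2114]
tool_rot: [-3.139, 0.001, 1.539]
contact_force: [-0.1, 0.6, -0.5]
opening: 0.0398
grip_force: 40.0
```

```bash
python3 - <<'E'
from h import *
s=robot.observe();print(s['time'],s['tool_pos'],s['tool_rot'],s['opening'],s['grip_force'],s['contact_force'])
a,b=robot.read_camera('scene'),robot.read_camera('side')
tp=s['tool_pos'];seat=np.array([.603,.1164,.0605])
for p in(a,b):
    print('proj jar mid/top',proj(p,tp+[0,0.001,-.0305]).round(1),proj(p,tp+[0,0.001,.022]).round(1),'seat',proj(p,seat).round(1),
     [(np.round(r['at'],1).tolist(),round(r['p'],2)) for r in robot.tip_of(p,'jar_mid')[:5]])
g=[cv2.resize(x['pixels'][50:320,140:360,::-1],None,fx=1.8,fy=1.8) for x in(a,b)]
cv2.imwrite('pics/c3.png',np.hstack(g))
E
```

```text
6.525 [0.53970394 0.11681484 0.21142845] [-3.13906029e+00  7.31817164e-04  1.53894362e+00] 0.03977257975994843 39.97889610915081 [-0.06069511  0.60902796 -0.48364277]
proj jar mid/top [272.6 194. ] [271.6 170.2] seat [244.5 229. ] [([335.8, 172.5], 0.96), ([275.5, 190.8], 0.82), ([292.6, 166.4], 0.43)]
proj jar mid/top [257.5 158.6] [257.2 130.9] seat [232.  209.4] [([259.3, 156.0], 0.79), ([323.2, 185.3], 0.65), ([283.4, 182.4], 0.65), ([322.4, 198.0], 0.59), ([203.5, 228.1], 0.55)]
```

View pics/c3.png

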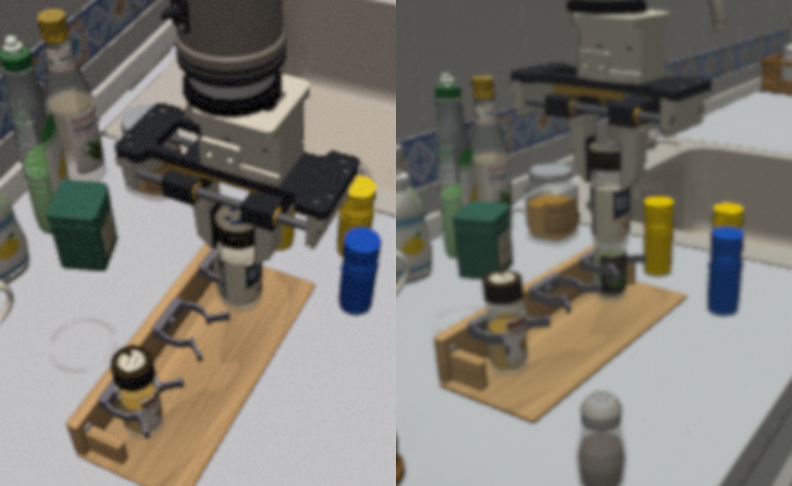

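Call:
carry_out(
  commands=[
    [[0.001,0,0.04],0,0.3],
    [[0,0,0.04],0,0.3],
    [[0,0,0.025],0,0.3],
    [[0,0,0.012],0,0.3],
    [[0,0,0],0,0.3],
    [[0,0,0],0,0.3],
  ],
  newtons=55,
)

```text
time: 7.48
tool_pos: [0.5414, 0.1182, 0.0969]
tool_rot: [3.139, -0.0, 1.539]
contact_force: [0.2, -0.1, -0.8]
opening: 0.0401
grip_force: 55.0
```

Call:
carry_out(
  commands=[
    [[0,0,0.001],0,0.3],
    [[0,0,0],0,0.3],
  ],
)

```text
time: 7.72
tool_pos: [0.5408, 0.1184, 0.0953]
tool_rot: [3.141, -0.0, 1.539]
contact_force: [0.3, 0.3, -0.9]
opening: 0.04
grip_force: 55.0
```

Call:
carry_out(
  commands=[
    [[0,0,0.002],0,0.3],
    [[0,0,0],0,0.3],
  ],
)

```text
time: 7.98
tool_pos: [0.5405, 0.1183, 0.0926]
tool_rot: [-3.141, 0.0, 1.539]
contact_force: [0.4, -0.1, -1.6]
opening: 0.0401
grip_force: 55.0
```

Call:
carry_out(
  commands=[
    [[0,0,0.001],0,0.3],
    [[0,0,0],0,0.3],
  ],
)

```text
time: 8.22
tool_pos: [0.5406, 0.1183, 0.0918]
tool_rot: [3.141, 0.0, 1.539]
contact_force: [0.5, 0.1, 0.2]
opening: 0.0405
grip_force: 55.0
```

Call:
carry_out(
  commands=[
    [[0,0.01,0],0,0.3],
    [[0,0.01,0],0,0.3],
    [[0,0.01,0],0,0.3],
    [[0,0.006,0],0,0.3],
    [[0,0,0],0,0.3],
  ],
)

```text
time: 8.85
tool_pos: [0.5729, 0.1174, 0.0918]
tool_rot: [-3.132, 0.0, 1.539]
contact_force: [-15.1, 0.4, 14.6]
opening: 0.0397
grip_force: 55.1
```

Call:
carry_out(
  commands=[
    [[0,0.006,0],0,0.3],
    [[0,0.005,0],0,0.3],
    [[0,0,0],0,0.3],
  ],
)

```text
time: 9.22
tool_pos: [0.5851, 0.1172, 0.0918]
tool_rot: [-3.135, 0.0, 1.539]
contact_force: [-11.1, 0.8, 10.0]
opening: 0.0399
grip_force: 55.0
```

Call:
carry_out(
  commands=[
    [[0,0.005,0],0,0.3],
    [[0,0.004,0],0,0.3],
    [[0,0,0],0,0.3],
  ],
)

```text
time: 9.6
tool_pos: [0.5966, 0.1167, 0.0917]
tool_rot: [-3.141, -0.0, 1.539]
contact_force: [-2.7, 1.8, 2.7]
opening: 0.0401
grip_force: 55.0
```

Call:
carry_out(
  commands=[
    [[0,0.004,0],0,0.3],
    [[0,0,0],0,0.3],
  ],
)

```text
time: 9.85
tool_pos: [0.6015, 0.1164, 0.0917]
tool_rot: [3.14, -0.0, 1.539]
contact_force: [0.3, 1.0, -0.3]
opening: 0.0405
grip_force: 55.0
```

Call:
carry_out(
  commands=[
    [[0,0.001,0],0,0.3],
    [[0,0,0],0,0.3],
  ],
)

```text
time: 10.1
tool_pos: [0.6017, 0.1164, 0.0917]
tool_rot: [3.141, -0.0, 1.539]
contact_force: [-0.7, 0.8, 1.4]
opening: 0.04
grip_force: 55.0
```

Call:
carry_out(
  commands=[
    [[0,0.001,0],0,0.3],
    [[0,0,0],0,0.3],
  ],
)

```text
time: 10.35
tool_pos: [0.6027, 0.1164, 0.0917]
tool_rot: [3.141, -0.0, 1.539]
contact_force: [0.2, 1.4, 0.5]
opening: 0.0397
grip_force: 55.0
```

```bash
python3 - <<'E'
from h import *
s,w=wrist();print(s['time'],s['tool_pos'],s['contact_force'],s['torque'])
a=robot.read_camera('scene');b=robot.read_camera('side')
g=[cv2.resize(x['pixels'][130:310,160:340,::-1],None,fx=2.2,fy=2.2,interpolation=cv2.INTER_CUBIC) for x in(a,b)]
cv2.imwrite('pics/c4.png',np.hstack(g))
E
```

```text
10.35 [0.60266524 0.11644282 0.09172244] [0.20763762 1.40080221 0.5134544 ] [ 0.30588516  0.22111496 -0.06223366]
```

View pics/c4.png

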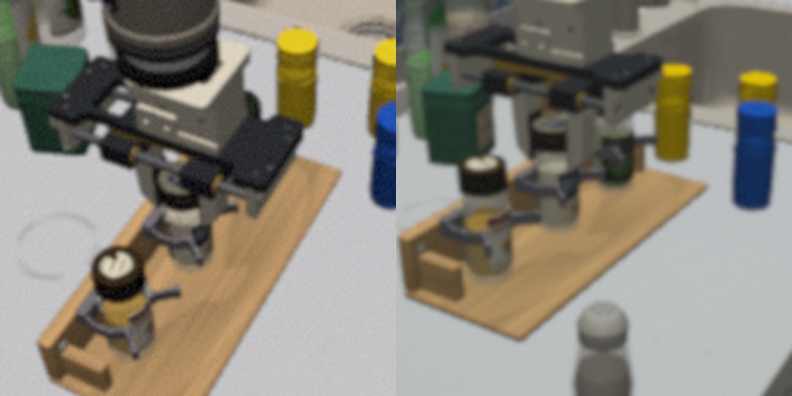

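The jar is between the free clip's jaws, looking the same as its neighbours. I'll press on gently until it meets the stop.

Call:
carry_out(
  commands=[
    [[0,0.001,0],0,0.3],
    [[0,0,0],0,0.3],
  ],
)

```text
time: 10.75
tool_pos: [0.6029, 0.1164, 0.0918]
tool_rot: [-3.14, 0.0, 1.539]
contact_force: [-3.9, 1.7, 4.5]
opening: 0.0399
grip_force: 55.0
```

Call:
carry_out(
  commands=[
    [[0,0.001,0],0,0.3],
    [[0,0,0],0,0.3],
  ],
)

```text
time: 11.0
tool_pos: [0.6031, 0.1164, 0.0918]
tool_rot: [-3.138, 0.0, 1.539]
contact_force: [-8.2, 2.0, 6.9]
opening: 0.0403
grip_force: 55.0
```

The stop is reached at x ≈ 0.603, which matches the measured home. Now I'll relax, release and retreat.

Call:
carry_out(
  commands=[
    [[0,-0.001,0],0,0.3],
    [[0,0,0],0,0.62],
    [[0,0,0],0,0.62],
    [[0,0,0],0,0.62],
    [[0,0,-0.02],0,0.62],
    [[0,0,-0.04],0,0.62],
    [[0,0,-0.05],0,0.62],
    [[0,0,-0.05],0,0.62],
    [[-0.04,-0.02,0],0,0.62],
    [[-0.04,-0.02,0],0,0.62],
    [[0,0,0],0,0.62],
    [[0,0,0],0,0.62],
  ],
)

```text
time: 12.5
tool_pos: [0.5615, 0.0377, 0.2519]
tool_rot: [3.141, -0.0, 1.538]
contact_force: [0.5, 0.0, -0.2]
opening: 0.0568
grip_force: 0.0
```

```bash
python3 - <<'E'
from h import *
s,w=wrist();save(w,'w5');print(s['time'],s['tool_pos'],s['opening'],s['contact_force'])
cv2.imwrite('pics/w5c.png',np.vstack([cv2.resize(w['pixels'][:,:,::-1],(400,300)),cv2.resize(robot.read_camera('side')['pixels'][:,:,::-1],(400,300))]))
E
```

```text
12.5 [0.56146332 0.0377309  0.25193403] 0.05676252001335923 [ 0.47301277  0.02295387 -0.23505672]
```

View pics/w5c.png

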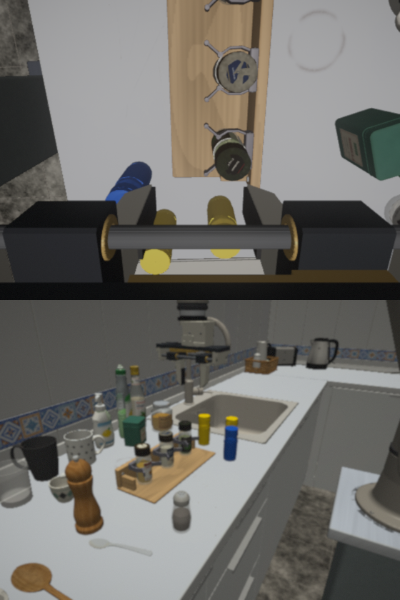

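The jar stands upright in the middle clip, with its cap at about (236,71) in the wrist half of the view. Both neighbours are still in their clips. One numeric check, then I hand in.

```bash
python3 - <<'E'
from h import *
s,w=wrist()
x=at_z(w,[236.5*1.4,71*1.4],.113);print(x)
ok=abs(x[0]-.603)<.005 and abs(x[1]-.1164)<.006
print(ok)
if ok: print(robot.hand_in())
E
```

```text
[0.60139948 0.1169613  0.113     ]
True
the job is handed in; nothing more can be done
None
```

The jar is upright in the middle clip, pushed until it met the stop and then released; the other two jars stayed in their clips, and I handed the job in at about 12.5 s.

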